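# Park and lock a print-head carriage with its recessed thumbwheel

## Task

Get the print-head unit ready for transport: roll its recessed thumbwheel with a fingertip until the carriage's pointer points into the notch of the forked mark, then slide the lock tab fully home. Press gently, never more than 15 N, move the carriage only by the wheel without touching it, do not move the tab until the pointer is in the notch, and leave the tools and parts around the unit where they are.

Things in the scene. Friction and masses are not known exactly. Their poses are not given: they have to be found in the camera images.
- unit: The print-head unit, a black plastic block fixed to the bench, 130 (x) by 300 (y) by 75 mm high. Origin at the centre of its underside; x from its front (robot side) to its back, y along its length to the left, z up. Its front 70 mm (x -65 to 5) is a flat deck 75 mm above the bench with the thumbwheel (x -30, y -90), marks (x -14, y near 20) and lock tab (x -34, y 100); the carriage runs behind.
- wheel_slot (a point): Point at deck height, centre of the thumbwheel's slot. The wheel (48 mm across, 12 mm wide, grey, ribbed, axle along unit x) is sunk in the unit; its rim's top, straight above, is 5.5 to 14.5 mm higher: the wheel's depth differs from unit to unit and is not measured, and it is worn 1.8 mm out of true. Feel for it from above and follow it by force; it is stiff to press. Cheeks beside it, 3 mm high, 46 mm long, 10 mm wide, leave nothing to pinch.
- wheel (a joint): Turn of the thumbwheel in rad, up to 2.8 either way; positive when the rim's top goes towards unit +y. The carriage goes the same way as the rim's top, by half as much (12 mm per rad). Turning takes 3 to 4 N along the rim: press some 6 to 11 N while dragging a fingertip along unit y, 15 to 20 mm a stroke; lift and repeat. It stays where it is left.
- carriage: The grey carriage, 44 by 32 by 36 mm, in the trough, sliding along unit y (up to 34 mm either way from the middle), geared to the wheel. Origin on the centre of its underside, 43 mm above the bench. Axes as the unit's. A steel pointer blade 4 mm wide sticks out over the deck from its front side. Not to be touched.
- pointer (a point): Tip of the carriage's pointer, 83 mm above the bench. It moves with the carriage.
- fork: The forked mark: a small U-shaped steel clip fixed on the deck, 15 by 19 by 5 mm, two prongs 5 mm wide with a 9 mm notch between, open towards the carriage (unit +x). Origin in the middle of the notch, on the deck; axes as the unit's. Parked: the pointer's tip agrees with this origin along unit y to within 2.7 mm. At the start it is 7 to 29 mm to one side or the other of the pointer.
- stud: The other mark, not the one wanted: a small steel clip with a single round stud 10 mm across, on the deck on the other side of the pointer. Origin under the stud's centre.
- lock_tab (a point): Centre of the upright tab of the lock slide: a grey plastic tab 7 mm thick (unit x), 16 mm wide (unit y) and 14 mm high, its top 93 mm and its foot 80 mm above the bench. It is pushed along unit +x, away from the robot, into the locked position.
- lock (a joint): Travel of the lock slide in m: 0 as found (open), 0.012 fully home against its stop. Takes about 2 N, stays where it is left.
- screwdriver: Bystander: a screwdriver lying on the bench in front of the unit, about 200 mm long; leave it.
- jar: Bystander: white jar, 56 mm across, 75 mm high, to the left of the unit; leave it.
- tray: Bystander: clear divided tray, 100 by 75 by 35 mm, to the right of the unit; leave it.
- gear: Bystander: black gear blank with a hub, 36 mm across, 18 mm high, beyond the unit; leave it.

How it is judged:
By the outcome, as a careful person would: the job done as asked, in the order asked, and still so for the second after the job is handed in, with the robot touching nothing.
It also fails if it takes over 67 s, if anything falls off the work surface, if the arm or the gripper's body presses on something with over 40 N, if the wrist force passes 120 N, or if a joint passes its speed limit or range.

## Robot

A 7-joint arm with a two-finger parallel gripper is mounted at the origin on the work surface. World frame = base frame: x ahead of the robot, y to its left, z up, the work surface at z = 0. Lengths are in m, angles in rad, forces in N, time in s.
With the tool pointing down it reaches from about 0.35 to 0.9 m from the base axis. Payload 8.1 kg.
Tool frame: the origin (TCP) lies where the fingers leave the gripper's body, on its centre line; the fingertips stand 66 mm ahead of it and the grasp point (between the pads) lies 47 mm ahead of it (arm.tip_reach is the distance from the TCP to the fingertips, in m); z points along the fingers, y is the direction in which the jaws open and shut (so a half turn about z gives the same grasp; the last joint's range is limited). The gripper opens to 92 mm and grips with 3 to 60 N. Pads are 19 mm wide; open, the fingers measure 130 mm over their backs; the gripper's body (75 mm by 190 mm) begins 47 mm behind the grasp point.
Start: joints at [-0.103, 0.434, 0.025, 1.573, -0.012, 1.134, -0.075], TCP at [0.625, -0, 0.292] pointing down, gripper open.
Joint ranges: [-2.62, 2.62], [-0.44, 2.09], [-1.27, 1.32], [0.08, 2.57], [-1.32, 4.46], [0.12, 2], [-2.74, 2.74]. Speed limits (rad/s): [2.22, 2.22, 3.01, 3.01, 3.14, 3.14, 3.14].

## Interface

Orientations are given as a rotation vector (axis times angle).
In Python, from cell import arm gives the robot as it stands.
- The arm moves only by the tool carry_out, never from a script. Its argument "plan" is a list of rows, each a list of 5 numbers: the shift along the world's x, y, z in cm, then the turn about the world's z in rad, then the finger opening in cm, from 0 to 9.18. In form: [[tx, ty, tz, spin, fingers], ...]. A call has 1 to 20 rows; each row is the pose to reach, as a shift and turn from the pose measured when the call began; what a row does not reach only later rows make up. A row lasts 1/10 s, in which the tool goes at most 50 mm and 8.59 degrees, less where a joint would pass 70% of its speed; a pose out of reach is approached as far as the arm can. A call with a gripper value outside its range is refused whole. The fingers move at their own pace and stop on an object; "squeeze" is the grip in N (left out, the last holds). Time passes only in rows, so rows that repeat a pose let the fingers close. It gives the time, the measured TCP pose, the force and the opening at its end, in the units of the state.
- arm.observe(): the state, without advancing time (a new reading comes with each control period).
- arm.get_image(name): name is "scene" or "side" or "wrist"; returns (picture, depth): 384x512x3 uint8, red, green, blue; 384x512 float32, m along the optical axis (not along the pixel's ray), 0 where there is no reading.
- arm.get_calibration(name): a dict with "intrinsics" (3x3 intrinsics, pixels), "D" ([k1, k2, p1, p2, k3] as OpenCV has them; the pictures are not rectified), "rvec" (rotation vector, rad) and "tvec" (3), from world to camera coordinates, as OpenCV has them; the wrist camera has in their place "tool_from_camera" (4x4, takes a point from camera to tool coordinates, whose origin is the TCP and whose axes are the flange's). Camera axes: x right, y down, z forward; pixel columns grow to the right and rows downward; lengths in m; the calibration is good to about 2 mm. A picture is of the moment at which its call begins: read the wrist's pose just before it. get_calibration takes no time and is no camera call.
- arm.sign_off(): hands the job in, once; it reports no verdict.
The state is a dict: "clock": time; "joints": joint angles; "dq": joint speeds; "joint_efforts": joint torques, N m; "position": TCP position; "ee_rot": TCP orientation; "force": force on the tool from outside, world axes, zero at the start; "ft_torque": the same for the moment, N m; "width": opening from 0.0 (shut) to 1.0 (fully open).
Only numpy, scipy, OpenCV 4.12 (cv2) and the standard library are available. Lean on these libraries where they do the work, as an engineer would, in place of code of your own. Each camera call takes 0.05 s, during which the arm holds its last target. There are 200 camera calls.

## Working session

There is one attempt and no reset: what is moved stays moved. The work goes in short steps, Python scripts to look and compute and a tool call to move; the robot and the scene stay as the last step left them, time stands still between calls to the robot, and variables do not carry over. Pictures are saved under pics/ and viewed, about 8 in all and at most 12, crops included, and the job is handed in when it is done.

Besides the shell and the picture viewer there is one more tool, called after "Emit:" as a command line: name --pt "numbers of a row" for each row, then --argument value for the rest. carry_out: Moves the arm, as the interface text tells. Its arguments: {"type":"object","properties":{"plan":{"type":"array"},"squeeze":{"type":"number"}},"required":["plan"]}

```bash
mkdir -p pics
cat > h.py <<'E'
import numpy as np, cv2
from cell import arm
def snap(n,f):
    s=arm.observe(); p,d=arm.get_image(n); cv2.imwrite('pics/'+f+'.png',p[:,:,::-1]); np.savez('pics/'+f+'.npz',p=p,d=d,pos=s['position'],rot=s['ee_rot'],name=n); return s
def pose(f):
    z=np.load('pics/'+f+'.npz'); n=str(z['name']); c=arm.get_calibration(n)
    if n=='wrist':
        T=np.eye(4);T[:3,:3]=cv2.Rodrigues(z['rot'])[0];T[:3,3]=z['pos'];M=T@np.array(c['tool_from_camera'])
    else:
        M=np.eye(4);R=cv2.Rodrigues(np.array(c['rvec'],float))[0];M[:3,:3]=R.T;M[:3,3]=-R.T@np.array(c['tvec'],float).ravel()
    return z,c,M
def ray(f,u,v):
    z,c,M=pose(f); q=cv2.undistortPoints(np.array([[[u,v]]],float),np.array(c['intrinsics']),np.array(c['D'],float))[0,0]
    return M[:3,3],M[:3,:3]@np.array([q[0],q[1],1]),z['d'][int(v),int(u)]
def atz(f,u,v,h):
    o,r,d=ray(f,u,v); return o+r*(h-o[2])/r[2]
def dep(f,u,v):
    o,r,d=ray(f,u,v); return o+r*d
E
python3 - <<'E'
from h import *
s=snap('scene','s0');snap('side','d0');snap('wrist','w0')
print(s)
a=[cv2.imread(f'pics/{n}.png') for n in('s0','d0','w0')]
cv2.imwrite('pics/w0b.png',cv2.resize(a[2],(800,600)))
cv2.imwrite('pics/sd.png',cv2.resize(np.hstack(a[:2]),(800,300)))
E
```

```text
{'clock': 0.0, 'joints': array([-0.10257291,  0.43521681,  0.02497554,  1.57412265, -0.01158979,
        1.13404187, -0.07512686]), 'dq': array([ 0.00178347,  0.00113043,  0.00039306, -0.00114637, -0.0001978 ,
        0.00030333, -0.00144493]), 'joint_efforts': array([ 3.89017032e-04, -6.67853522e+01,  9.84863900e-01, -3.14464223e+01,
       -6.05165795e-02,  4.27553023e-02,  1.12382318e-04]), 'position': array([ 6.24564699e-01, -7.13941549e-05,  2.91438899e-01]), 'ee_rot': array([-2.22083762e+00, -2.22056662e+00,  1.99259261e-03]), 'force': array([ 0.16229234, -0.53603769,  0.26543232]), 'ft_torque': array([-0.02473752,  0.03044618, -0.02155077]), 'width': 1.0017559603966337}
```

View pics/w0b.png

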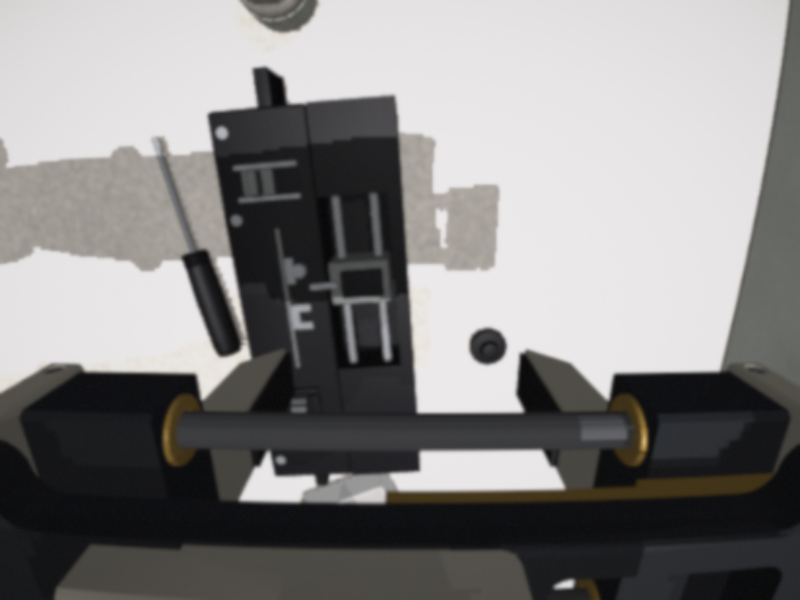

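View pics/s0.png

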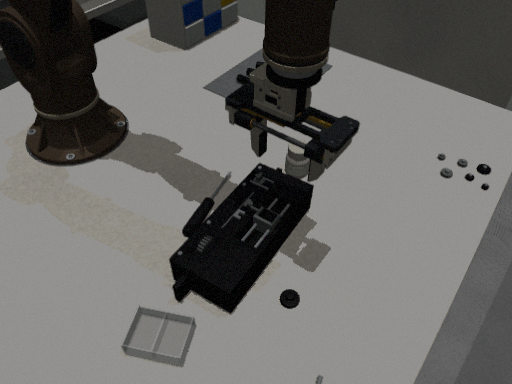

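The wrist view shows the unit's deck: the fork, open to the right, is at about (300,317) in the enlarged view. The pointer tip is at (312,287), the stud at (295,270), the lock at (255,182) and the wheel slot at (300,405), partly hidden. The scene view agrees, so the carriage has to go towards unit -y.

Run:
```python
from h import *
k=1/1.5625
for n,u,v in [('FL',212,116),('BL',393,99),('BR',416,468),('FR',273,472),('fork',300,317),('ptr',312,287),('stud',297,270),('lock',257,182),('wheel',300,405)]:
    print(n,np.round(atz('w0',u*k,v*k,.075),4),np.round(dep('w0',u*k,v*k),4))
z,c,M=pose('w0');print(M.round(3))
```

```text
FL [0.4932 0.1152 0.075 ] [0.4939 0.115  0.0766]
BL [0.6168 0.1241 0.075 ] [0.6168 0.1241 0.0755]
BR [ 0.6343 -0.1689  0.075 ] [ 0.6343 -0.1686  0.0754]
FR [ 0.5088 -0.1746  0.075 ] [ 4.806e-01 -2.363e-01  1.000e-04]
fork [ 0.5443 -0.0298  0.075 ] [ 0.5454 -0.0284  0.0792]
ptr [ 0.5551 -0.006   0.075 ] [ 0.5574 -0.0032  0.085 ]
stud [0.5447 0.0071 0.075 ] [0.5464 0.0086 0.0814]
lock [0.5207 0.0707 0.075 ] [0.5264 0.0712 0.0919]
wheel [ 0.5384 -0.1067  0.075 ] [ 0.5402 -0.1027  0.0817]
[[ 1.     0.    -0.003  0.625]
 [-0.    -0.955 -0.297  0.08 ]
 [-0.003  0.297 -0.955  0.384]
 [ 0.     0.     0.     1.   ]]
```

Emit:
carry_out --pt "-2 -4 0 0 0" --pt "-4 -8 -2 0 0" --pt "-6 -12 -4 0 0" --pt "-6 -14 -4 0 0" --pt "-6 -14 -4 0 0" --pt "-6 -14 -4 0 0"

```text
clock: 0.75
position: [0.5648, -0.14, 0.2516]
ee_rot: [-2.222, -2.22, 0.001]
force: [-0.3, 1.7, 0.4]
width: 0.528
```

Run:
```python
from h import *
s=snap('wrist','w1');print(s['clock'],s['position'],s['width'],s['force'])
a=cv2.imread('pics/w1.png');cv2.imwrite('pics/w1b.png',cv2.resize(a,(800,600)))
```

```text
0.75 [ 0.56477975 -0.13998722  0.25157198] 0.5278417385312146 [-0.34200101  1.66761258  0.43400482]
```

View pics/w1b.png

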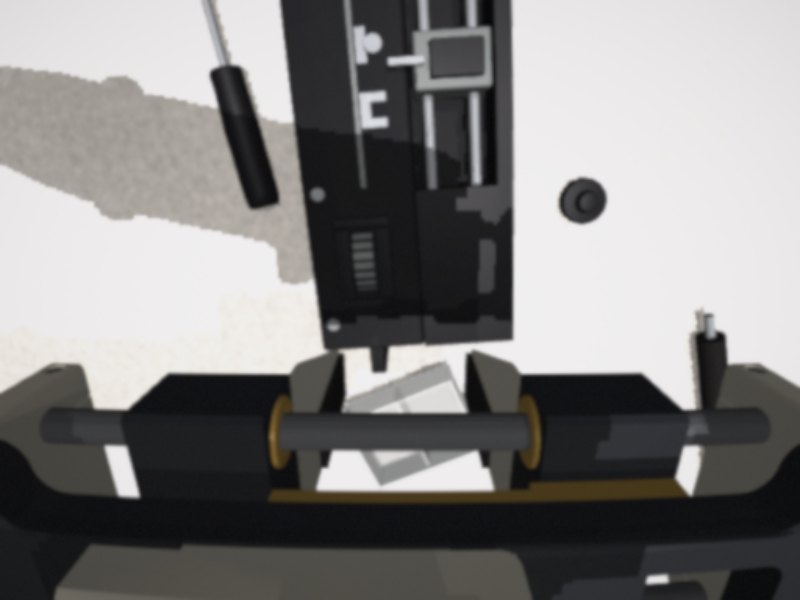

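The second view shows the whole wheel at about (364,261), the fork notch at (377,110), the pointer tip at (389,61) and the stud at (372,42). The unit's right end runs from (324,347) to (512,340).

Run:
```python
from h import *
k=1/1.5625
P={}
for n,u,v,h in [('BR',512,340,.075),('FR',325,347,.075),('fork',378,110,.079),('ptr',390,61,.083),('stud',372,42,.082),('wheel',364,261,.083),('carL',414,32,.079),('wN',364,232,.075),('wS',364,290,.075),('slotN',364,221,.075),('slotS',364,299,.075)]:
    P[n]=atz('w1',u*k,v*k,h);print(n,np.round(P[n],4),np.round(dep('w1',u*k,v*k),4))
# unit pose by fit: corners from w0 and w1
W=np.array([atz('w0',212*k,116*k,.075),atz('w0',393*k,99*k,.075),P['BR'],P['FR'],P['wheel']])[:,:2]
U=np.array([[-65,150],[65,150],[65,-150],[-65,-150],[-30,-90]])/1000
w=W-W.mean(0);u=U-U.mean(0);a=np.arctan2((u[:,0]*w[:,1]-u[:,1]*w[:,0]).sum(),(u*w).sum())
R=np.array([[np.cos(a),-np.sin(a)],[np.sin(a),np.cos(a)]]);t=W.mean(0)-R@U.mean(0)
print('yaw',a,'org',t,'res',(W-U@R.T-t).round(4))
for n,p in P.items(): print(n,(R.T@(p[:2]-t)).round(4))
print('wheel w',R@[-.03,-.09]+t,'tab',R@[-.034,.1]+t)
np.savez('unit.npz',R=R,t=t,a=a)
```

```text
BR [ 0.6376 -0.172   0.075 ] [ 0.6374 -0.1717  0.0757]
FR [ 0.5105 -0.1771  0.075 ] [ 0.5105 -0.177   0.0752]
fork [ 0.5496 -0.0278  0.079 ] [ 0.5494 -0.0275  0.076 ]
ptr [ 0.5568 -0.0026  0.083 ] [ 0.5569 -0.0031  0.085 ]
stud [0.547  0.0074 0.082 ] [0.5468 0.0079 0.0802]
wheel [ 0.5396 -0.1157  0.083 ] [ 0.5397 -0.1154  0.0843]
carL [0.5701 0.0132 0.079 ] [0.5701 0.0127 0.0809]
wN [ 0.5393 -0.0989  0.075 ] [ 0.5395 -0.0986  0.0769]
wS [ 0.5383 -0.1367  0.075 ] [ 0.5384 -0.1364  0.076 ]
slotN [ 0.5395 -0.092   0.075 ] [ 0.5399 -0.0916  0.0788]
slotS [ 0.5381 -0.1428  0.075 ] [ 0.5384 -0.1419  0.078 ]
yaw 0.06223493550568432 org [ 0.56438985 -0.0267453 ] res [[ 0.003  -0.0037]
 [-0.0032 -0.0029]
 [-0.001   0.0004]
 [ 0.0016  0.0034]
 [-0.0004  0.0027]]
BR [ 0.064  -0.1495]
FR [-0.0632 -0.1467]
fork [-0.0149 -0.0002]
ptr [-0.0061  0.0245]
stud [-0.0153  0.0352]
wheel [-0.0303 -0.0873]
carL [0.0082 0.0395]
wN [-0.0295 -0.0704]
wS [-0.0329 -0.1081]
slotN [-0.0289 -0.0636]
slotS [-0.0335 -0.1142]
wheel w [ 0.54004546 -0.11843691] tab [0.5242362  0.07094648]
```

Emit:
carry_out --pt "-1.3 1.6 -2 0.062 0" --pt "-2.6 3.1 -5 0.062 0" --pt "-2.6 3.1 -7.5 0.062 0" --pt "-2.6 3.1 -8.6 0.062 0" --pt "-2.6 3.1 -8.6 0.062 0" --pt "-2.6 3.1 -8.6 0.062 0" --pt "-2.6 3.1 -8.6 0.062 0" --squeeze 10

```text
clock: 1.5
position: [0.5402, -0.1081, 0.1669]
ee_rot: [2.15, 2.289, 0.002]
force: [-0.7, -0.2, 0.4]
width: 0.004
```

Run:
```python
from h import *
s=arm.observe();print(s['position'],s['width'],s['force'],s['ft_torque'],arm.tip_reach, s['ee_rot'])
s=snap('wrist','w2');print(s['force']);snap('side','d2')
a=cv2.imread('pics/w2.png');b=cv2.imread('pics/d2.png')
cv2.imwrite('pics/m2.png',cv2.resize(np.hstack([a,b]),(800,300)))
```

```text
[ 0.54016655 -0.10813657  0.1669278 ] 0.004131013350883777 [-0.65948992 -0.20100279  0.42814125] [-0.04289466 -0.04938977  0.00617145] 0.0655 [2.15012208e+00 2.28947838e+00 1.77970242e-03]
[-0.65948992 -0.20100279  0.42814125]
```

View pics/m2.png

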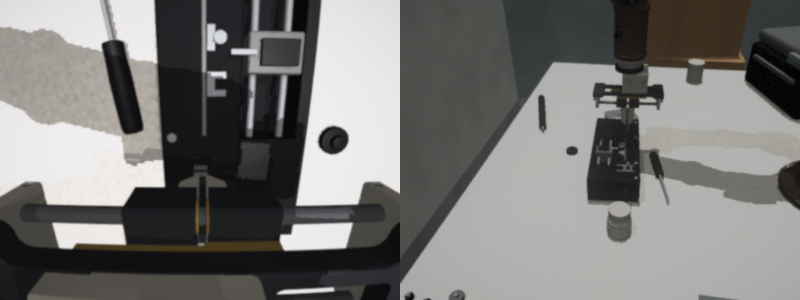

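Fingers are shut and the tip stands over the wheel, with the force near zero. Now I'll feel downwards.

Emit:
carry_out --pt "-0.1 -0.05 -0.6 0 0" --pt "-0.1 -0.05 -1.2 0 0" --pt "-0.1 -0.05 -1.3 0 0" --pt "-0.1 -0.05 -1.35 0 0" --pt "-0.1 -0.05 -1.4 0 0" --pt "-0.1 -0.05 -1.4 0 0"

```text
clock: 2.2
position: [0.5389, -0.1087, 0.1527]
ee_rot: [2.151, 2.289, 0.001]
force: [-0.7, 0.4, -0.5]
width: 0.006
```

Emit:
carry_out --pt "0 0 -0.05 0 0" --pt "0 0 -0.1 0 0" --pt "0 0 -0.1 0 0" --pt "0 0 -0.1 0 0"

```text
clock: 2.6
position: [0.5389, -0.1087, 0.1518]
ee_rot: [2.15, 2.289, 0.002]
force: [-0.7, -0.8, 0.1]
width: 0.007
```

Emit:
carry_out --pt "0 0 -0.05 0 0" --pt "0 0 -0.1 0 0" --pt "0 0 -0.1 0 0" --pt "0 0 -0.1 0 0"

```text
clock: 3.0
position: [0.5389, -0.1087, 0.1507]
ee_rot: [2.151, 2.289, 0.002]
force: [0.1, -0.3, 0.0]
width: 0.002
```

Emit:
carry_out --pt "0 0 -0.05 0 0" --pt "0 0 -0.1 0 0" --pt "0 0 -0.1 0 0" --pt "0 0 -0.1 0 0"

```text
clock: 3.4
position: [0.539, -0.1087, 0.1502]
ee_rot: [2.15, 2.289, 0.002]
force: [-1.5, 0.4, 5.7]
width: 0.007
```

Contact is at a TCP height of about 0.1503, with 5.7 N. I'll press a little more and start a short drag towards unit -y.

Emit:
carry_out --pt "0 0 -0.07 0 0" --pt "0 -0.1 -0.08 0 0" --pt "0.01 -0.2 -0.08 0 0" --pt "0.02 -0.3 -0.08 0 0" --pt "0.02 -0.4 -0.08 0 0"

```text
clock: 3.9
position: [0.5392, -0.1115, 0.1502]
ee_rot: [-2.15, -2.291, -0.004]
force: [-4.0, 4.5, 13.2]
width: 0.007
```

Emit:
carry_out --pt "-0.01 -0.1 -0.05 0 0" --pt "-0.02 -0.25 -0.05 0 0" --pt "-0.02 -0.4 -0.05 0 0" --pt "-0.01 -0.5 -0.05 0 0"

```text
clock: 4.3
position: [0.5394, -0.1154, 0.1505]
ee_rot: [-2.149, -2.291, -0.006]
force: [-3.1, 3.2, 11.4]
width: 0.007
```

Emit:
carry_out --pt "-0.01 -0.15 -0.04 0 0" --pt "-0.02 -0.3 -0.035 0 0" --pt "-0.02 -0.45 -0.03 0 0" --pt "-0.02 -0.55 -0.03 0 0"

```text
clock: 4.7
position: [0.5396, -0.1198, 0.1509]
ee_rot: [-2.147, -2.292, -0.008]
force: [-1.6, 4.0, 8.5]
width: 0.006
```

Emit:
carry_out --pt "0 -0.15 -0.04 0 0" --pt "0.01 -0.3 -0.035 0 0" --pt "0.02 -0.45 -0.03 0 0" --pt "0.02 -0.55 -0.03 0 0"

```text
clock: 5.1
position: [0.5399, -0.1242, 0.1511]
ee_rot: [-2.146, -2.293, -0.01]
force: [-2.6, 3.8, 8.5]
width: 0.004
```

Run:
```python
from h import *
s=snap('wrist','w3');print(s['clock'],s['force'],s['position'])
a=cv2.imread('pics/w3.png')[0:240,160:480];cv2.imwrite('pics/w3b.png',cv2.resize(a,None,fx=2.5,fy=2.5,interpolation=cv2.INTER_CUBIC))
```

```text
5.1 [-2.60112376  3.78219062  8.45480058] [ 0.5398802  -0.1242038   0.15114964]
```

View pics/w3b.png

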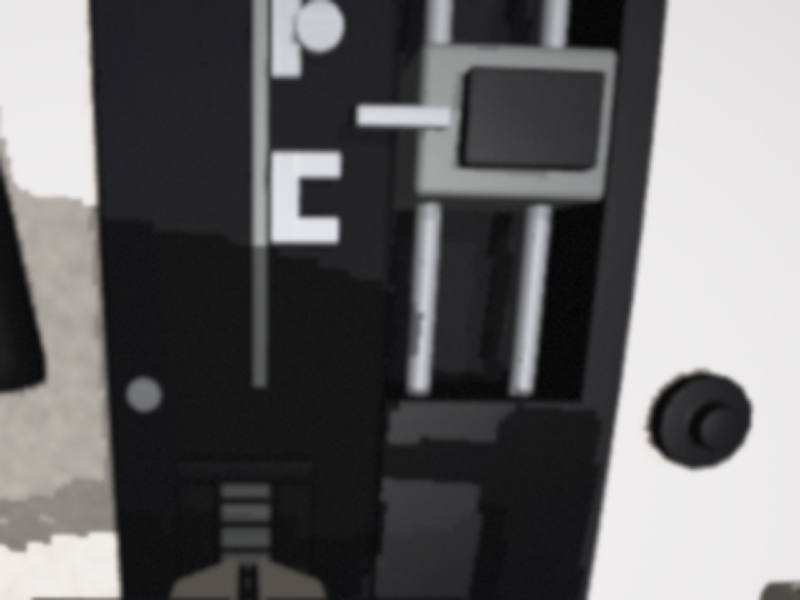

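The pointer is at crop (357,115) and the notch centre at (335,197), so the carriage is moving the right way and only the wheel is being touched.

```bash
cat > gap.py <<'E'
from h import *
def gap(f,p,q,ox=160,oy=0,k=2.5):
    u=np.load('unit.npz');R,t=u['R'],u['t']
    a=R.T@(atz(f,ox+p[0]/k,oy+p[1]/k,.083)[:2]-t);b=R.T@(atz(f,ox+q[0]/k,oy+q[1]/k,.080)[:2]-t);print(a,b,(a-b)[1])
E
python3 -c "
from gap import *
gap('w3',(357,115),(335,197))
for v in (485,503,521,548): print(atz('w3',160+245/2.5,v/2.5,.083))"
```

```text
[-0.00689021  0.01690472] [-0.01072301  0.00032766] 0.01657705996076762
[ 0.53785789 -0.0950489   0.083     ]
[ 0.53816156 -0.09971205  0.083     ]
[ 0.53847024 -0.10445282  0.083     ]
[ 0.53894312 -0.11171682  0.083     ]
```

Emit:
carry_out --pt "0 0 0.3 0 0" --pt "-0.02 0.4 0.6 0 0" --pt "-0.06 1.0 0.6 0 0" --pt "-0.1 1.65 0.6 0 0" --pt "-0.1 1.65 0.3 0 0" --pt "-0.1 1.65 0.25 0 0"

```text
clock: 5.75
position: [0.5387, -0.1075, 0.1532]
ee_rot: [-2.145, -2.293, -0.009]
force: [0.1, -0.7, -0.3]
width: 0.008
```

16.6 mm to go. The lift is done, so I'll press down for the second stroke.

Emit:
carry_out --pt "0 0 -0.06 0 0" --pt "0 0 -0.12 0 0" --pt "0 0 -0.17 0 0" --pt "0 0 -0.17 0 0"

```text
clock: 6.15
position: [0.5386, -0.1077, 0.1515]
ee_rot: [-2.145, -2.293, -0.009]
force: [-0.8, -0.2, 2.0]
width: 0.007
```

Emit:
carry_out --pt "0 0 -0.03 0 0" --pt "0 -0.05 -0.05 0 0" --pt "0.01 -0.15 -0.05 0 0" --pt "0.01 -0.3 -0.05 0 0" --pt "0.02 -0.4 -0.05 0 0"

```text
clock: 6.65
position: [0.5388, -0.1108, 0.1515]
ee_rot: [-2.144, -2.293, -0.01]
force: [-2.4, 3.8, 9.0]
width: 0.003
```

Emit:
carry_out --pt "0 -0.15 -0.04 0 0" --pt "0 -0.3 -0.035 0 0" --pt "0.01 -0.45 -0.03 0 0" --pt "0.02 -0.6 -0.03 0 0"

```text
clock: 7.05
position: [0.5392, -0.1158, 0.1517]
ee_rot: [-2.142, -2.294, -0.012]
force: [-3.0, 4.1, 9.1]
width: 0.005
```

Emit:
carry_out --pt "0 -0.15 -0.04 0 0" --pt "0 -0.3 -0.04 0 0" --pt "0.01 -0.45 -0.035 0 0" --pt "0.02 -0.6 -0.035 0 0"

```text
clock: 7.45
position: [0.5395, -0.1208, 0.152]
ee_rot: [-2.141, -2.294, -0.014]
force: [-3.1, 4.2, 9.7]
width: 0.002
```

Emit:
carry_out --pt "0 -0.15 -0.04 0 0" --pt "0 -0.3 -0.035 0 0" --pt "0.01 -0.45 -0.035 0 0" --pt "0.02 -0.55 -0.035 0 0"

```text
clock: 7.85
position: [0.5398, -0.1255, 0.1521]
ee_rot: [-2.14, -2.294, -0.015]
force: [-2.5, 2.9, 8.7]
width: 0.005
```

Emit:
carry_out --pt "0 0 0.3 0 0" --pt "-0.02 0.4 0.5 0 0" --pt "-0.06 1.0 0.5 0 0" --pt "-0.11 1.75 0.5 0 0" --pt "-0.11 1.75 0.3 0 0" --pt "-0.11 1.75 0.15 0 0" --pt "-0.11 1.75 0.15 0 0"

```text
clock: 8.55
position: [0.5385, -0.1081, 0.1532]
ee_rot: [-2.14, -2.294, -0.014]
force: [0.7, -0.2, -0.4]
width: 0.006
```

Run:
```python
from h import *
s=snap('wrist','w4');print(s['clock'],s['force'],s['position'])
a=cv2.imread('pics/w4.png')[0:240,160:480];cv2.imwrite('pics/w4b.png',cv2.resize(a,None,fx=2.5,fy=2.5,interpolation=cv2.INTER_CUBIC))
```

```text
8.55 [ 0.68160218 -0.24626575 -0.38339078] [ 0.53845454 -0.10809864  0.15322241]
```

View pics/w4b.png

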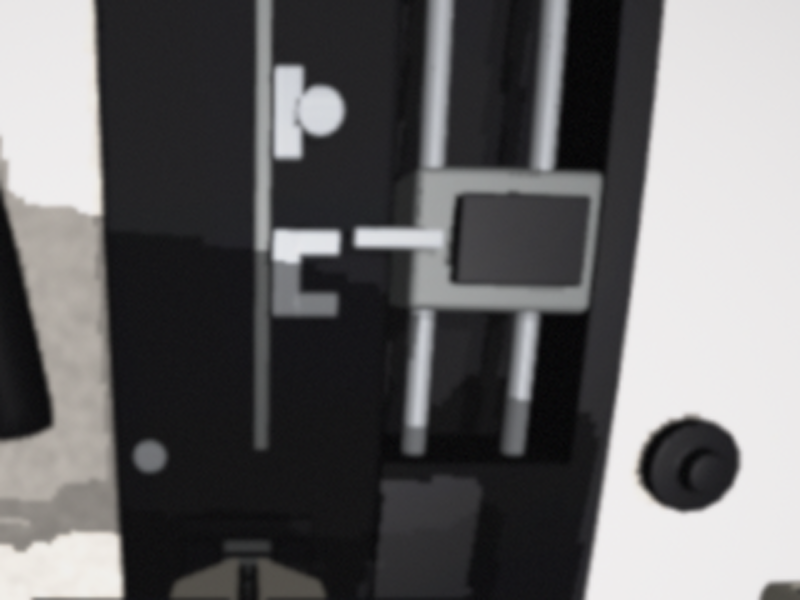

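The pointer is at (355,238), against the upper prong; the notch centre is at (335,274).

```bash
python3 -c "
from gap import *
gap('w4',(355,238),(335,274))"
```

```text
[-0.00667642  0.00804648] [-1.05455887e-02  6.60091341e-05] 0.007980472612101705
```

Emit:
carry_out --pt "0 0 -0.04 0 0" --pt "0 0 -0.08 0 0" --pt "0 0 -0.12 0 0" --pt "0 0 -0.12 0 0"

```text
clock: 9.0
position: [0.5386, -0.1085, 0.1524]
ee_rot: [-2.141, -2.294, -0.014]
force: [-1.8, 0.4, 3.6]
width: 0.006
```

8.0 mm to go, which is about 16.5 mm of tip travel, to y ≈ -0.125.

Emit:
carry_out --pt "0 0 -0.045 0 0" --pt "0 -0.05 -0.055 0 0" --pt "0.01 -0.15 -0.055 0 0" --pt "0.01 -0.3 -0.055 0 0" --pt "0.02 -0.4 -0.055 0 0"

```text
clock: 9.5
position: [0.5388, -0.1114, 0.1523]
ee_rot: [-2.139, -2.294, -0.016]
force: [-3.4, 2.9, 9.9]
width: 0.006
```

Emit:
carry_out --pt "0 -0.15 -0.04 0 0" --pt "0 -0.3 -0.04 0 0" --pt "0.01 -0.45 -0.035 0 0" --pt "0.02 -0.6 -0.035 0 0"

```text
clock: 9.9
position: [0.5391, -0.1164, 0.1525]
ee_rot: [-2.138, -2.295, -0.017]
force: [-1.7, 3.6, 8.1]
width: 0.009
```

Emit:
carry_out --pt "0 -0.15 -0.045 0 0" --pt "0 -0.3 -0.045 0 0" --pt "0.01 -0.45 -0.04 0 0" --pt "0.02 -0.55 -0.04 0 0"

```text
clock: 10.3
position: [0.5393, -0.1209, 0.1525]
ee_rot: [-2.136, -2.295, -0.019]
force: [-3.0, 3.3, 8.0]
width: 0.006
```

Emit:
carry_out --pt "0 -0.15 -0.045 0 0" --pt "0.01 -0.3 -0.045 0 0" --pt "0.02 -0.42 -0.045 0 0" --pt "0.02 -0.42 -0.04 0 0"

```text
clock: 10.7
position: [0.5396, -0.1244, 0.1525]
ee_rot: [-2.135, -2.295, -0.02]
force: [-2.5, 2.6, 7.6]
width: 0.005
```

Emit:
carry_out --pt "0 0 0.2 0 0" --pt "0 0 0.6 0 0" --pt "0 0 1.2 0 0" --pt "0 0 1.2 0 0"

```text
clock: 11.1
position: [0.5401, -0.1246, 0.1654]
ee_rot: [-2.136, -2.296, -0.021]
force: [-0.1, 0.7, 0.1]
width: 0.005
```

Run:
```python
from h import *
s=snap('wrist','w5');print(s['clock'],s['force'],s['position'])
a=cv2.imread('pics/w5.png')[0:160,200:413];cv2.imwrite('pics/w5b.png',cv2.resize(a,None,fx=3.75,fy=3.75,interpolation=cv2.INTER_CUBIC))
```

```text
11.1 [-0.07405412  0.74740051  0.05859945] [ 0.54009757 -0.12460636  0.16538105]
```

View pics/w5b.png

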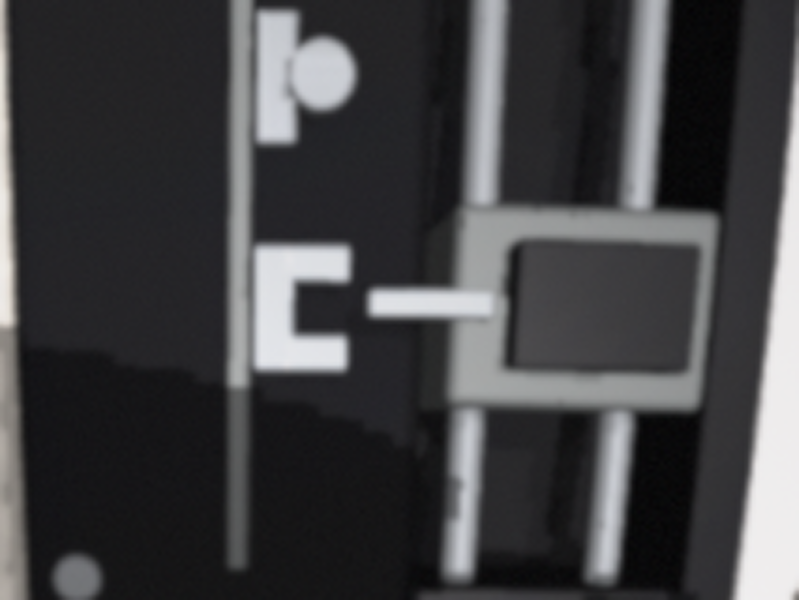

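The pointer is at (369,302) and the notch runs from 281 to 336, centre 308: the pointer is nearly centred.

```bash
python3 -c "
from gap import *
gap('w5',(369,302),(345,308),200,0,3.75)
k=1/1.5625
for f,u,v,h in (('w0',257,182,.093),('w0',247,182,.093),('w0',268,182,.093)): print(atz(f,u*k,v*k,h))
"
```

```text
[-0.0067264   0.00093336] [-0.01020953  0.00023686] 0.0006964912457794207
[0.52676758 0.07127472 0.093     ]
[0.52002529 0.07136603 0.093     ]
[0.53415819 0.07118173 0.093     ]
```

The offset is 0.7 mm, so the pointer is parked. On to the lock tab, with a look from above first.

Emit:
carry_out --pt "0 0 3 0 0" --pt "-0.5 3 6 0 0" --pt "-1 7 7 0 0" --pt "-1 11 7 0 0" --pt "-1 14 7 0 0" --pt "-1 14 7 0 0" --pt "-1 14 7 0 0"

```text
clock: 11.85
position: [0.5298, 0.0159, 0.2349]
ee_rot: [-2.134, -2.298, -0.02]
force: [-0.3, -0.6, -0.2]
width: 0.003
```

Run:
```python
from h import *
s=snap('wrist','w6');print(s['clock'],s['force'],s['position'],s['ee_rot'])
a=cv2.imread('pics/w6.png')[0:300,100:500];cv2.imwrite('pics/w6b.png',cv2.resize(a,None,fx=2,fy=2,interpolation=cv2.INTER_CUBIC))
```

```text
11.85 [-0.29362346 -0.58075947 -0.15973766] [0.529789   0.01585286 0.23491423] [-2.13409011 -2.2976722  -0.02037365]
```

View pics/w6b.png

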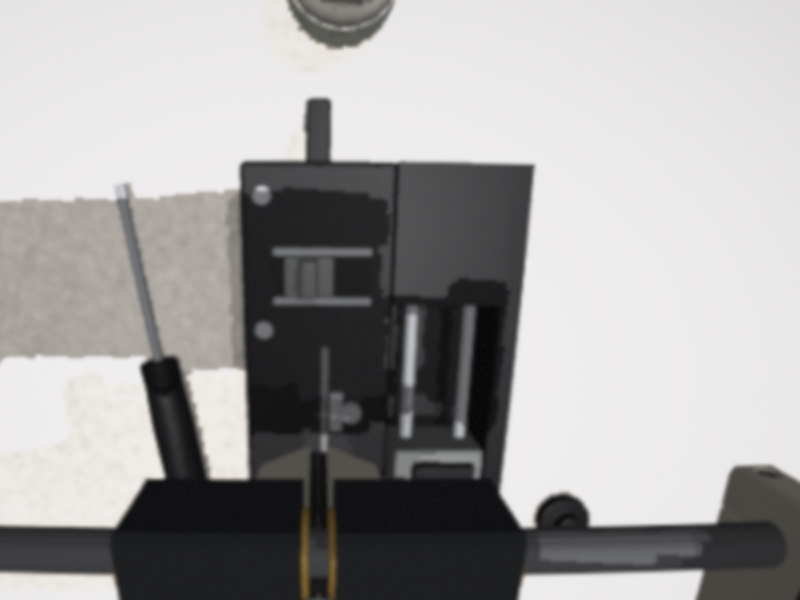

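The lock tab's top is at crop (309,277), between rails at v=252 and v=301. The slide's base plate runs from x 283 to 335. The shut fingertip spans about 258–380.

Run:
```python
from h import *
u_=np.load('unit.npz');R,t=u_['R'],u_['t']
for n,u,v,h in [('tabC',309,277,.093),('tabF',298,277,.093),('tabB',320,277,.093),('railN',320,252,.08),('railS',320,301,.08),('base',288,277,.08),('baseB',330,277,.08),('deckFL',243,163,.075),('screw',263,330,.076)]:
    w=atz('w6',100+u/2,v/2,h);d=dep('w6',100+u/2,v/2);print(n,w.round(4),'unit',(R.T@(w[:2]-t)).round(4),'dep',d.round(4))
z=pose('w6')[0];Rt=cv2.Rodrigues(z['rot'])[0];print('tool z',Rt[:,2],'tip',z['pos']+Rt[:,2]*.0655)
```

```text
tabC [0.5229 0.0718 0.093 ] unit [-0.0353  0.1009] dep [0.5229 0.0718 0.0929]
tabF [0.5182 0.0714 0.093 ] unit [-0.04    0.1009] dep [0.5179 0.0702 0.0807]
tabB [0.5275 0.0721 0.093 ] unit [-0.0306  0.101 ] dep [0.5277 0.0709 0.0799]
railN [0.5269 0.0818 0.08  ] unit [-0.0307  0.1106] dep [0.5269 0.0817 0.0784]
railS [0.5285 0.0601 0.08  ] unit [-0.0304  0.089 ] dep [0.5286 0.0599 0.0783]
base [0.5135 0.0698 0.08  ] unit [-0.0448  0.0996] dep [0.5135 0.07   0.0815]
baseB [0.5322 0.0712 0.08  ] unit [-0.0261  0.0997] dep [0.5322 0.0712 0.0806]
deckFL [0.4908 0.1171 0.075 ] unit [-0.0645  0.1481] dep [0.4907 0.1172 0.0738]
screw [0.5031 0.0442 0.076 ] unit [-0.0567  0.0746] dep [0.5032 0.0443 0.0763]
tool z [ 0.00469311  0.01337429 -0.99989955] tip [0.53009639 0.01672888 0.16942081]
```

Emit:
carry_out --pt "-2 2.5 0 0 0" --pt "-4.4 5.4 0 0 0" --pt "-4.4 5.4 0 0 0" --pt "-4.4 5.4 -3 0 0" --pt "-4.4 5.4 -6 0 0" --pt "-4.4 5.4 -7.6 0 0" --pt "-4.4 5.4 -7.6 0 0" --pt "-4.4 5.4 -7.6 0 0"

```text
clock: 12.7
position: [0.4863, 0.0675, 0.1591]
ee_rot: [-2.139, -2.294, -0.019]
force: [0.9, -0.0, 1.0]
width: 0.002
```

Emit:
carry_out --pt "0 0.2 -0.3 0 0" --pt "0 0.25 -0.6 0 0" --pt "0 0.25 -0.85 0 0" --pt "0 0.25 -0.85 0 0" --pt "0 0.25 -0.85 0 0"

```text
clock: 13.2
position: [0.4863, 0.07, 0.1507]
ee_rot: [-2.139, -2.294, -0.019]
force: [-0.3, 0.5, 0.2]
width: 0.005
```

Emit:
carry_out --pt "0.1 0.01 0 0 0" --pt "0.2 0.01 0 0 0" --pt "0.3 0.02 0 0 0" --pt "0.4 0.02 0 0 0" --pt "0.5 0.03 0 0 0" --pt "0.5 0.03 0 0 0"

```text
clock: 13.8
position: [0.4915, 0.0703, 0.1507]
ee_rot: [-2.139, -2.294, -0.019]
force: [-0.6, -0.3, -0.7]
width: 0.003
```

Emit:
carry_out --pt "0.1 0.01 0 0 0" --pt "0.2 0.01 0 0 0" --pt "0.3 0.02 0 0 0" --pt "0.4 0.02 0 0 0" --pt "0.5 0.03 0 0 0" --pt "0.5 0.03 0 0 0"

```text
clock: 14.4
position: [0.4966, 0.0706, 0.1507]
ee_rot: [-2.139, -2.294, -0.019]
force: [-0.7, -0.0, -0.3]
width: 0.002
```

Emit:
carry_out --pt "0.1 0.01 0 0 0" --pt "0.2 0.01 0 0 0" --pt "0.3 0.02 0 0 0" --pt "0.4 0.02 0 0 0" --pt "0.4 0.02 0 0 0"

```text
clock: 14.9
position: [0.5008, 0.0709, 0.1507]
ee_rot: [-2.139, -2.294, -0.02]
force: [-0.1, -0.1, -0.2]
width: 0.005
```

Emit:
carry_out --pt "0.1 0.01 0 0 0" --pt "0.2 0.01 0 0 0" --pt "0.3 0.02 0 0 0" --pt "0.4 0.02 0 0 0" --pt "0.4 0.02 0 0 0"

```text
clock: 15.4
position: [0.5049, 0.0711, 0.1507]
ee_rot: [-2.139, -2.294, -0.02]
force: [-0.8, 0.3, -0.4]
width: 0.004
```

Run:
```python
from h import *
s=snap('wrist','w7');snap('side','d7');snap('scene','s7');print(s['clock'],s['force'],s['position'])
a=cv2.imread('pics/w7.png')[60:300,130:450];b=cv2.imread('pics/d7.png')[130:290,200:360]
c=cv2.imread('pics/s7.png')[140:300,170:330]
f=lambda x,w,h:cv2.resize(x,(w,h),interpolation=cv2.INTER_CUBIC)
cv2.imwrite('pics/m7.png',np.vstack([np.hstack([f(b,400,400),f(c,400,400)])]))
```

```text
15.4 [-0.75739621  0.28944578 -0.3644314 ] [0.50493279 0.0710644  0.15068691]
```

Emit:
carry_out --pt "0.1 0.01 0 0 0" --pt "0.2 0.01 0 0 0" --pt "0.3 0.02 0 0 0" --pt "0.3 0.02 0 0 0"

```text
clock: 15.95
position: [0.5075, 0.0712, 0.1506]
ee_rot: [-2.139, -2.294, -0.019]
force: [-1.9, -1.1, 1.7]
width: 0.008
```

Emit:
carry_out --pt "0.1 0.01 0 0 0" --pt "0.2 0.01 0 0 0" --pt "0.3 0.02 0 0 0" --pt "0.3 0.02 0 0 0"

```text
clock: 16.35
position: [0.5106, 0.0714, 0.1505]
ee_rot: [-2.139, -2.294, -0.018]
force: [-1.5, 1.1, 0.3]
width: 0.01
```

Contact with about 2 N came at x ≈ 0.507, so home should be near 0.519.

Emit:
carry_out --pt "0.1 0.01 0 0 0" --pt "0.2 0.01 0 0 0" --pt "0.3 0.02 0 0 0" --pt "0.4 0.02 0 0 0" --pt "0.4 0.02 0 0 0"

```text
clock: 16.85
position: [0.5148, 0.0717, 0.1505]
ee_rot: [-2.139, -2.294, -0.019]
force: [-1.9, 0.1, 0.5]
width: 0.004
```

Emit:
carry_out --pt "0.1 0.01 0 0 0" --pt "0.2 0.01 0 0 0" --pt "0.2 0.01 0 0 0"

```text
clock: 17.15
position: [0.517, 0.0718, 0.1506]
ee_rot: [-2.139, -2.294, -0.019]
force: [-1.9, 0.8, 0.6]
width: 0.003
```

Emit:
carry_out --pt "0.05 0 0 0 0" --pt "0.1 0 0 0 0" --pt "0.1 0 0 0 0"

```text
clock: 17.45
position: [0.5181, 0.0718, 0.1506]
ee_rot: [-2.139, -2.294, -0.019]
force: [-0.2, 0.3, 1.5]
width: 0.006
```

Emit:
carry_out --pt "0.05 0 0 0 0" --pt "0.08 0 0 0 0" --pt "0.08 0 0 0 0"

```text
clock: 17.75
position: [0.5189, 0.0719, 0.1506]
ee_rot: [-2.139, -2.294, -0.019]
force: [-2.2, 0.2, 2.0]
width: 0.006
```

Emit:
carry_out --pt "0.04 0 0 0 0" --pt "0.07 0 0 0 0" --pt "0.07 0 0 0 0"

```text
clock: 18.05
position: [0.5193, 0.0719, 0.1505]
ee_rot: [-2.138, -2.294, -0.018]
force: [-3.7, 0.4, 1.4]
width: 0.004
```

Emit:
carry_out --pt "0.03 0 0 0 0" --pt "0.06 0 0 0 0" --pt "0.06 0 0 0 0"

```text
clock: 18.35
position: [0.5194, 0.072, 0.1504]
ee_rot: [-2.138, -2.293, -0.017]
force: [-5.8, 0.7, 2.8]
width: 0.009
```

Emit:
carry_out --pt "0.04 0 0.01 0 0" --pt "0.07 0 0.01 0 0" --pt "0.07 0 0.01 0 0"

```text
clock: 18.65
position: [0.5195, 0.0719, 0.1504]
ee_rot: [-2.137, -2.293, -0.016]
force: [-6.4, 0.3, 4.6]
width: 0.003
```

The tab is against its stop: the force rises with no further travel. I'll back off in -x, lift and look.

Emit:
carry_out --pt "-0.3 0 0 0 0" --pt "-0.8 0 0 0 0" --pt "-1.2 0 0.5 0 0" --pt "-1.2 0 3 0 0" --pt "-1.2 -1.5 6 0 0" --pt "-0.5 -5 8.5 0 0" --pt "1 -7 8.5 0 0" --pt "1 -7 8.5 0 0" --pt "1 -7 8.5 0 0"

```text
clock: 19.55
position: [0.5295, 0.0017, 0.2356]
ee_rot: [-2.139, -2.292, -0.016]
force: [-0.3, 1.0, 0.2]
width: 0.004
```

Run:
```python
from h import *
s=snap('wrist','w8');print(s['clock'],s['force'],s['position'])
a=cv2.imread('pics/w8.png')[60:300,130:450];cv2.imwrite('pics/w8b.png',cv2.resize(a,None,fx=2.5,fy=2.5,interpolation=cv2.INTER_CUBIC))
```

```text
19.55 [-0.28425459  1.02444058  0.24988382] [0.52948251 0.00173076 0.23558916]
```

View pics/w8b.png

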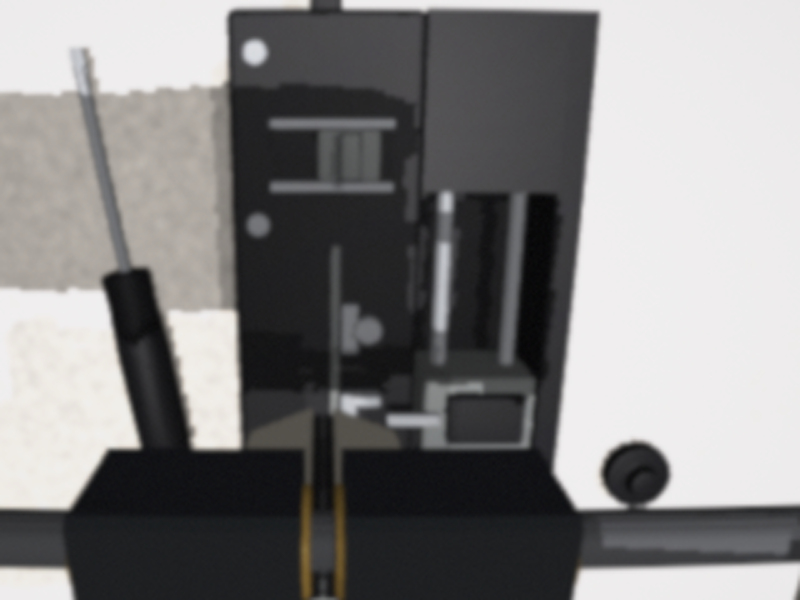

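The slide has moved to the right: the base is now at crop x 318–382 and the tab near x 350. The pointer is still beside the fork's upper prong, below it, as parked.

Run:
```python
from h import *
R,t=(np.load('unit.npz')[k] for k in 'Rt')
for f,(u0,u1,v0,v1) in (('w6',(235,280,120,155)),('w8',(240,295,105,140))):
    q=np.array([dep(f,u,v) for u in range(u0,u1) for v in range(v0,v1)]);q=q[(q[:,2]>.088)&(q[:,2]<.1)]
    w=(q[:,:2]-t)@R;print(f,len(q),w.mean(0).round(4),w.min(0).round(4),w.max(0).round(4))
```

```text
w6 153 [-0.0361  0.1005] [-0.0392  0.0922] [-0.0324  0.1078]Traceback (most recent call last):
  File "<stdin>", line 4, in <module>
  File "h.py", line 18, in dep
    o,r,d=ray(f,u,v); return o+r*d
          ~~~^^^^^^^
  File "h.py", line 13, in ray
    z,c,M=pose(f); q=cv2.undistortPoints(np.array([[[u,v]]],float),np.array(c['intrinsics']),np.array(c['D'],float))[0,0]
          ~~~~^^^
  File "h.py", line 6, in pose
    z=np.load('pics/'+f+'.npz'); n=str(z['name']); c=arm.get_calibration(n)
                                                     ~~~~~~~~~~~~~~~~~~~^^^
ValueError: time passes only in moves, steps and waits
```

Emit:
carry_out --pt "0 -4 2 0 0" --pt "0 -8 2 0 0" --pt "0 -11 2 0 0" --pt "0 -11 2 0 0" --pt "0 -11 2 0 0"

```text
clock: 20.1
position: [0.5287, -0.1067, 0.2549]
ee_rot: [-2.136, -2.292, -0.016]
force: [0.1, 1.1, 0.4]
width: 0.006
```

Run:
```python
from h import *
s=snap('wrist','w9');print(s['clock'],s['force'],s['position'])
a=cv2.imread('pics/w9.png')[0:240,130:450];cv2.imwrite('pics/w9b.png',cv2.resize(a,None,fx=2.5,fy=2.5,interpolation=cv2.INTER_CUBIC))
```

```text
20.1 [0.0554278  1.1377482  0.41751167] [ 0.52871525 -0.10665096  0.25490452]
```

View pics/w9b.png

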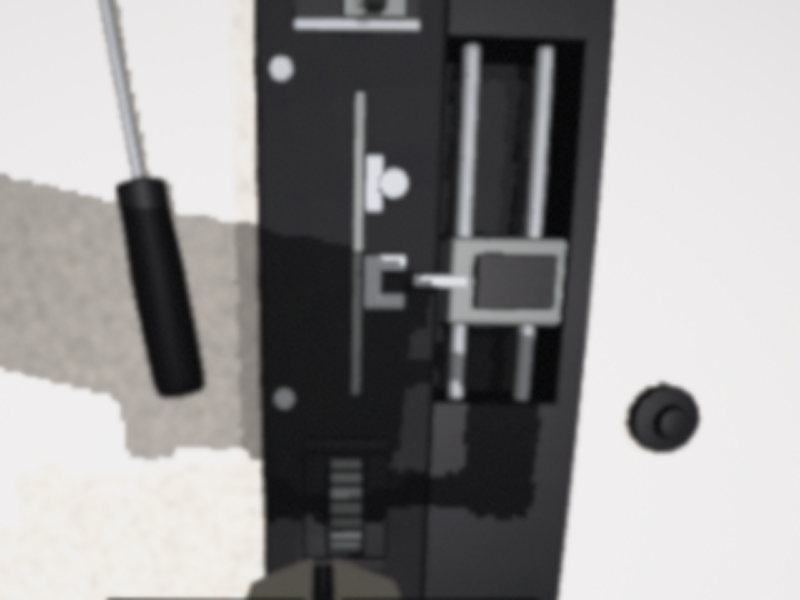

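The pointer at (415,281) lines up with the notch centre at (388,282). One last check on the tab's travel, with the calibration read only once.

Run:
```python
from h import *
u=np.load('unit.npz');R,t=u['R'],u['t']
z,c,M=pose('w8');d=z['d']
vv,uu=np.mgrid[105:140,240:295]
q=cv2.undistortPoints(np.stack([uu.ravel(),vv.ravel()],1).astype(float)[:,None],np.array(c['intrinsics']),np.array(c['D'],float))[:,0]
P=np.c_[q,np.ones(len(q))]*d[105:140,240:295].ravel()[:,None]@M[:3,:3].T+M[:3,3]
P=P[(P[:,2]>.088)&(P[:,2]<.1)];w=(P[:,:2]-t)@R
print(len(P),w.mean(0).round(4),w.min(0),w.max(0))
```

```text
173 [-0.0243  0.0999] [-0.027812    0.09187542] [-0.02029078  0.10777905]
```

The tab travelled 11.8 mm by depth (12 nominal) and was against its stop, so I'm handing the job in.

```bash
python3 -c "
from cell import arm
print(arm.sign_off())"
```

```text
the job is handed in; nothing more can be done
None
```

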